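Feeler-test the lead channels of pencil barrels and sort them

ROBOT

A 7-joint arm with a two-finger parallel gripper is mounted at the origin on the work surface. World frame = base frame: x ahead of the robot, y to its left, z up, the work surface at z = 0. Lengths are in m, angles in rad, forces in N, time in s.
With the tool pointing down it reaches from about 0.4 to 0.85 m from the base axis. Payload 10.4 kg.
Tool frame: the origin (TCP) lies midway between the tips of the shut fingers; the grasp point (between the pads) lies 19 mm behind it (arm.pinch_z is the distance from the TCP to the grasp point, in m); z points along the fingers, y is the line along which they close (so a half turn about z gives the same grasp; the last joint's range is limited). The gripper opens to 87 mm and grips with 3 to 60 N. Pads are 19 mm wide; open, the fingers measure 117 mm over their backs; the gripper's body (75 mm by 190 mm) begins 51 mm behind the grasp point.
Start: joints at [-1.324, 0.332, -0.065, 1.46, 0.022, 1.35, -0.088], TCP at [0.167, 0.602, 0.198] pointing down, gripper open.
Joint ranges: [-2.6, 2.6], [-0.5, 2.12], [-1.47, 1.34], [0.16, 2.42], [-1.27, 4.41], [0.06, 2.06], [-2.6, 2.6]. Speed limits (rad/s): [2.22, 2.22, 2.79, 2.79, 3.14, 3.14, 3.14].

INTERFACE

Orientations are given as a unit quaternion [x, y, z, w].
In Python, from bench import arm gives the robot as it stands. The module is installed in compiled form; this text tells all that it offers. Calls block until the motion is done:
- arm.move_pose(position, orientation): joint-space move of the TCP to a pose.
- arm.movel(position, v=0.15, frame=None): straight line of the TCP; frame=None keeps the orientation; v is the mean speed in m/s.
- arm.set_joints(angles): joint-space move.
- arm.open() and arm.clamp(effort=None): open the fingers fully, or close them until they stop; effort is the grip in N (None keeps the last).
- arm.wait(seconds).
- arm.inverse_kinematics(position, orientation): joint angles nearest the present ones, or None.
- arm.snapshot(name): name is "scene" or "top"; returns a dict with "image" (384x512x3 uint8, red, green, blue), "fx", "fy", "cx", "cy" (pixels), "D" ([k1, k2, p1, p2, k3] as OpenCV has them; the pictures are not rectified), "pose" (4x4, takes a point from camera to world coordinates). Camera axes: x right, y up, looking along -z (the intrinsics and any distortion apply to the point x, -y, -z); pixel columns grow to the right and rows downward; lengths in m; the calibration is good to about 2 mm. A picture is of the moment at which its call begins. There is no depth.
A pose or a line that the arm cannot do raises arm.MotionError and nothing moves.
- arm.sign_off(): hands the job in; it is judged then, once.
Readings, each from a call of its own:
- arm.current_time(): time.
- arm.current_joints(): joint angles.
- arm.current_qvel(): joint speeds.
- arm.current_joint_torque(): joint torques, N m.
- arm.current_position(): TCP position.
- arm.current_tool_rot(): TCP orientation.
- arm.current_wrist_force(): force on the tool from outside, world axes, zero at the start.
- arm.current_ft_torque(): the same for the moment, N m.
- arm.current_grip_width(): opening from 0.0 (shut) to 1.0 (fully open).
- arm.current_grip_force(): force on a finger pad.
Only numpy, scipy, OpenCV 4.12 (cv2) and the standard library are available. Lean on these libraries where they do the work, as an engineer would, in place of code of your own. Each camera call takes 0.05 s, during which the arm holds its last target. There are 200 camera calls.

TASK

Take the feeler from its holder and slide its blade down into the lead channel of every barrel in the beech stand, until it is home to the shoulder or jams, testing all of them before moving any. Put the feeler back in its holder; stand each barrel that took the blade to the shoulder upright and fully home in a free bore of the aluminium fitting block, and put each barrel that jammed in the blue tin. Leave the end plug, cap and clutch housing alone.

Things in the scene. Friction and masses are not known exactly. Their poses are not given: they have to be found in the camera images.
- stand: Fixed beech stand 62 x 310 x 40 mm high; origin at the centre of its underside, z up. Five square blind bores in a row along its y axis at y = -120, -60, 0, 60, 120 mm, 30 mm wide, floors 10 mm above its underside. Three to five of the bores hold an upright barrel.
- block: Fixed aluminium fitting block 62 x 190 x 40 mm high; origin at the centre of its underside. Three square blind bores 30 mm wide, 30 mm deep, in a row along its y axis at y = -60, 0, 60 mm; empty at the start.
- holder: Fixed dark wooden block 50 (x) x 60 (y) x 50 mm high in which the feeler stands; origin at the centre of its underside. In its top is a slot 6 mm wide (x) by 18 mm long (y), over 36 mm deep, whose mouth flares to 16 mm in x.
- holder_top (a point): Centre of the slot's mouth on the holder's top face, 50 mm above the table.
- feeler: Feeler gauge, upright in its holder, 60 g: steel blade 3 mm thick (x), 12 mm wide (y), 36 mm long, pointing down, under a black handle 18 (x) x 30 (y) x 50 mm high. Origin at the blade's tip, z up the handle: shoulder at z = 36 mm, top at 86 mm. In the holder the shoulder rests on the top face (tip 14 mm above the table).
- tin: Loose blue enamel tin, open on top, 120 (x) x 160 (y) x 55 mm high, walls 3 mm; origin at the centre of its underside. It may get knocked aside during the work.
- bore_1 (a point): Centre of the floor of a bore of the fitting block, 10 mm above the table and 30 mm below the block's top; a barrel fully home has its origin here.
- bore_2 (a point): Centre of the floor of a bore of the fitting block, 10 mm above the table and 30 mm below the block's top; a barrel fully home has its origin here.
- bore_3 (a point): Centre of the floor of a bore of the fitting block, 10 mm above the table and 30 mm below the block's top; a barrel fully home has its origin here.
- barrel_1: Loose square grey barrel, 24 x 24 x 90 mm, 70 g, upright in a stand bore, axes as the stand's (None: absent); origin at its foot's centre. Channel in its top: slit 6 mm (x) by 18 mm (y), mouth flared to 16 mm in x over 6 mm; all mouths look alike. A good channel takes the blade to its shoulder (36 mm); a bad one is pinched shut inside and stops it rigidly 18 mm below the top.
- plug_1 (a joint): Cork dust plug in that barrel's channel, top 10 mm below the barrel's top at 0; how far (m) the blade has pushed it down. It moves at 1.5 to 2 N and stays where it is pushed: about 0.026 after a blade that went fully home, about 0.008 after one that jammed.
- barrel_2: Loose square grey barrel, 24 x 24 x 90 mm, 70 g, upright in a stand bore, axes as the stand's (None: absent); origin at its foot's centre. Channel in its top: slit 6 mm (x) by 18 mm (y), mouth flared to 16 mm in x over 6 mm; all mouths look alike. A good channel takes the blade to its shoulder (36 mm); a bad one is pinched shut inside and stops it rigidly 18 mm below the top.
- plug_2 (a joint): Cork dust plug in that barrel's channel, top 10 mm below the barrel's top at 0; how far (m) the blade has pushed it down. It moves at 1.5 to 2 N and stays where it is pushed: about 0.026 after a blade that went fully home, about 0.008 after one that jammed.
- barrel_3: Loose square grey barrel, 24 x 24 x 90 mm, 70 g, upright in a stand bore, axes as the stand's (None: absent); origin at its foot's centre. Channel in its top: slit 6 mm (x) by 18 mm (y), mouth flared to 16 mm in x over 6 mm; all mouths look alike. A good channel takes the blade to its shoulder (36 mm); a bad one is pinched shut inside and stops it rigidly 18 mm below the top.
- plug_3 (a joint): Cork dust plug in that barrel's channel, top 10 mm below the barrel's top at 0; how far (m) the blade has pushed it down. It moves at 1.5 to 2 N and stays where it is pushed: about 0.026 after a blade that went fully home, about 0.008 after one that jammed.
- barrel_4: Loose square grey barrel, 24 x 24 x 90 mm, 70 g, upright in a stand bore, axes as the stand's (None: absent); origin at its foot's centre. Channel in its top: slit 6 mm (x) by 18 mm (y), mouth flared to 16 mm in x over 6 mm; all mouths look alike. A good channel takes the blade to its shoulder (36 mm); a bad one is pinched shut inside and stops it rigidly 18 mm below the top.
- plug_4 (a joint): Cork dust plug in that barrel's channel, top 10 mm below the barrel's top at 0; how far (m) the blade has pushed it down. It moves at 1.5 to 2 N and stays where it is pushed: about 0.026 after a blade that went fully home, about 0.008 after one that jammed.
- barrel_5: Loose square grey barrel, 24 x 24 x 90 mm, 70 g, upright in a stand bore, axes as the stand's (None: absent); origin at its foot's centre. Channel in its top: slit 6 mm (x) by 18 mm (y), mouth flared to 16 mm in x over 6 mm; all mouths look alike. A good channel takes the blade to its shoulder (36 mm); a bad one is pinched shut inside and stops it rigidly 18 mm below the top.
- plug_5 (a joint): Cork dust plug in that barrel's channel, top 10 mm below the barrel's top at 0; how far (m) the blade has pushed it down. It moves at 1.5 to 2 N and stays where it is pushed: about 0.026 after a blade that went fully home, about 0.008 after one that jammed.
- end_plug: Bystander: chrome pencil end plug, 22 mm across, 32 mm high, standing loose behind the stand; origin at the centre of its underside.
- cap: Bystander: translucent orange cap, 26 mm across, 35 mm high, standing loose behind the stand; origin at the centre of its underside.
- clutch_housing: Bystander: stepped steel clutch housing, 28 mm across, 50 mm high, standing loose behind the stand; origin at the centre of its underside.

How it is judged:
On the way:
1. the feeler blade has been slid into the channel of every barrel present, fully home or until it jams, with all of them still standing in the stand (value of joint each of plug_1, plug_3, plug_5 above 0.021 m and value of joint each of plug_2, plug_4 above 0.004 m and distance of each of barrel_1, barrel_2, barrel_3, barrel_4, barrel_5 from where it was at the start of the episode below 0.02 m), for 0.2 s.
At the end, for the whole second after the job is handed in: All tested (plug down over 21 mm, or 4 mm if jammed). Good barrels upright (0.12 rad) in block bores (6 mm sideways, 5 mm of floor); jammed ones in the upright tin; feeler upright in its holder within 6 mm sideways, 5 mm of home; barrels at rest (value of joint each of plug_1, plug_3, plug_5 above 0.021 m and value of joint each of plug_2, plug_4 above 0.004 m and ((horizontal distance between barrel_1 and bore_1 below 0.006 m and z of barrel_1 in the frame of block below 0.015 m) or (horizontal distance between barrel_1 and bore_2 below 0.006 m and z of barrel_1 in the frame of block below 0.015 m) or (horizontal distance between barrel_1 and bore_3 below 0.006 m and z of barrel_1 in the frame of block below 0.015 m)) and angle between each of barrel_1, barrel_3, barrel_5, feeler's own z axis and vertical below 0.12 rad and ((horizontal distance between barrel_3 and bore_1 below 0.006 m and z of barrel_3 in the frame of block below 0.015 m) or (horizontal distance between barrel_3 and bore_2 below 0.006 m and z of barrel_3 in the frame of block below 0.015 m) or (horizontal distance between barrel_3 and bore_3 below 0.006 m and z of barrel_3 in the frame of block below 0.015 m)) and ((horizontal distance between barrel_5 and bore_1 below 0.006 m and z of barrel_5 in the frame of block below 0.015 m) or (horizontal distance between barrel_5 and bore_2 below 0.006 m and z of barrel_5 in the frame of block below 0.015 m) or (horizontal distance between barrel_5 and bore_3 below 0.006 m and z of barrel_5 in the frame of block below 0.015 m)) and x of barrel_2 in the frame of tin between -0.06 and 0.06 m and y of barrel_2 in the frame of tin between -0.08 and 0.08 m and z of each of barrel_2, barrel_4 in the frame of tin below 0.05 m and x of barrel_4 in the frame of tin between -0.06 and 0.06 m and y of barrel_4 in the frame of tin between -0.08 and 0.08 m and linear speed of each of barrel_1, barrel_2, barrel_3, barrel_4, barrel_5 below 0.03 m/s and z of feeler in the frame of holder below 0.019 m and horizontal distance between feeler and holder_top below 0.006 m and angle between tin's own z axis and vertical below 0.15 rad); the robot touches nothing.
It fails at once if the end plug is displaced by more than 3 cm (distance of end_plug from where it was at the start of the episode above 0.03 m).
It fails at once if the orange cap is displaced by more than 3 cm (distance of cap from where it was at the start of the episode above 0.03 m).
It fails at once if the clutch housing is displaced by more than 3 cm (distance of clutch_housing from where it was at the start of the episode above 0.03 m).
Of barrel_1, barrel_2, barrel_3, barrel_4, barrel_5 only 3 to 5 are there at a start; the rules pass over those that are not, and their reading is None.
At some moment in a run one of tin may be knocked a few centimetres aside while the robot is not near it.
It also fails if it takes over 210 s, if anything falls off the work surface, if the arm or the gripper's body presses on something with over 40 N, if the wrist force passes 120 N, or if a joint passes its speed limit or range.

## Working session

There is one attempt and no reset: what is moved stays moved. The work goes in short steps, each a Python script; the robot and the scene stay as the last script left them, time stands still between calls to the robot, and variables do not carry over. Pictures are saved under pics/ and viewed, at most 14 in all, crops included, and the job is handed in when it is done.

```bash
mkdir -p pics
cat > h.py <<'E'
import numpy as np, cv2
from bench import arm
def snap(name,fn=None):
    s=arm.snapshot(name)
    if fn: cv2.imwrite('pics/'+fn,s['image'][:,:,::-1])
    return s
def K(s): return np.array([[s['fx'],0,s['cx']],[0,s['fy'],s['cy']],[0,0,1.]])
def ray(s,uv,z):
    uv=np.array(uv,float).reshape(-1,1,2)
    p=cv2.undistortPoints(uv,K(s),np.array(s['D'],float)).reshape(-1,2)
    d=np.c_[p[:,0],-p[:,1],-np.ones(len(p))]@s['pose'][:3,:3].T
    o=s['pose'][:3,3]
    return o+d*((z-o[2])/d[:,2])[:,None]
def proj(s,P):
    P=np.array(P,float).reshape(-1,3)
    c=(P-s['pose'][:3,3])@s['pose'][:3,:3]
    c=c*[1,-1,-1]
    return cv2.projectPoints(c,np.zeros(3),np.zeros(3),K(s),np.array(s['D'],float))[0].reshape(-1,2)
E
python3 - <<'E'
from h import *
for n in('scene','top'):
    s=snap(n,n+'0.png'); print(n,s['fx'],s['cx'],s['cy'],s['D'],s['pose'].round(3).tolist())
print(arm.current_tool_rot(),arm.pinch_z,arm.current_time())
E
```

```text
scene 473.04456188932033 267.4099120826327 184.63052884000382 [-0.15870837  0.          0.          0.          0.        ] [[0.508, -0.51, 0.694, 1.378], [0.861, 0.313, -0.4, -0.455], [-0.013, 0.801, 0.599, 0.76], [0.0, 0.0, 0.0, 1.0]]
top 351.6339437443401 249.61956957252366 188.30062612294626 [0.01208608 0.         0.         0.         0.        ] [[0.007, 0.98, -0.2, 0.452], [-1.0, 0.006, -0.002, -0.026], [-0.001, 0.2, 0.98, 0.952], [0.0, 0.0, 0.0, 1.0]]
[ 1.34485852e-01  9.90915314e-01 -6.27070744e-04 -6.07927233e-05] 0.0187 0.1
```

View pics/scene0.png

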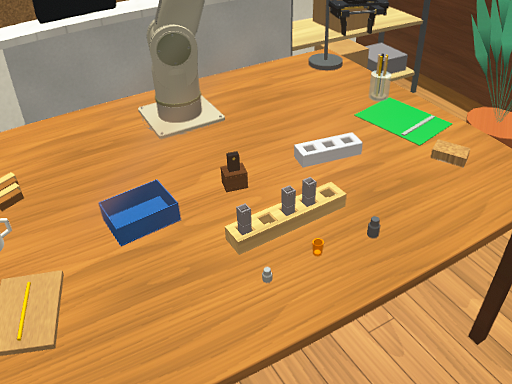

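View pics/top0.png

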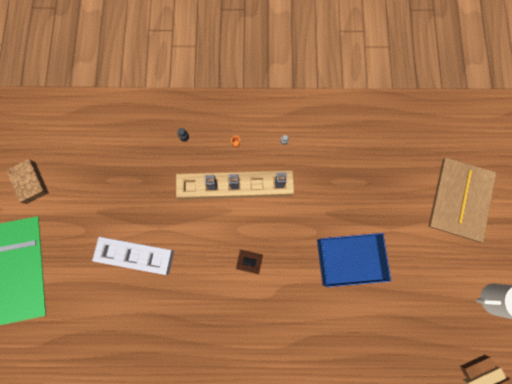

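The scene shows three barrels: top view at (211,183), (234,182) and (281,181). The stand is centred near (235,185), the block (132,256), the holder (249,262) and the tin (353,260). I'll look at enlarged crops next.

Run:
```python
import cv2,numpy as np
t=cv2.imread('pics/top0.png')
a=cv2.resize(t[160:205,170:300],None,fx=6,fy=6,interpolation=cv2.INTER_CUBIC)
b=cv2.resize(t[230:280,85:185],None,fx=5,fy=5,interpolation=cv2.INTER_CUBIC)
c=cv2.resize(t[240:280,225:275],None,fx=5,fy=5,interpolation=cv2.INTER_CUBIC)
o=np.zeros((270+250,800,3),np.uint8);o[:270,:780]=a;o[270:520,:500]=b;o[270:470,510:760]=c
cv2.imwrite('pics/c1.png',o)
```

```text
(no output)
```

View pics/c1.png

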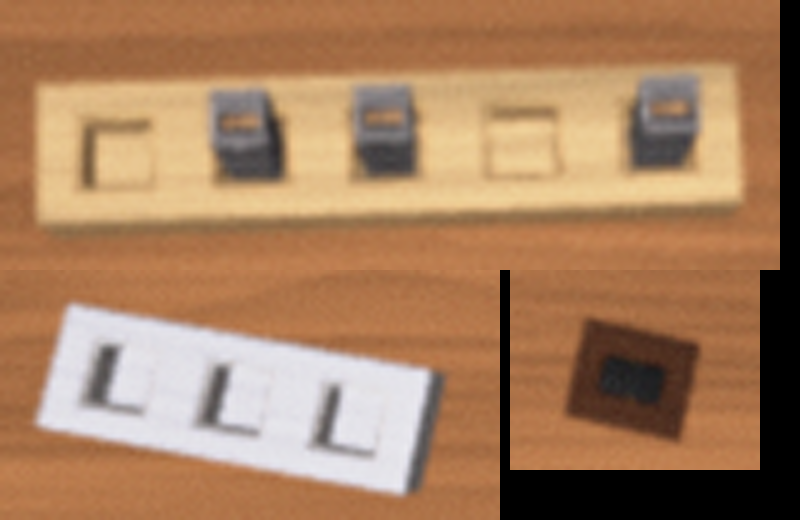

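```bash
cat > meas.py <<'E'
from h import *
def rect(s,mask_fn,roi,z,up=4):
    x0,y0,x1,y1=roi
    im=cv2.resize(s['image'][y0:y1,x0:x1],None,fx=up,fy=up,interpolation=cv2.INTER_CUBIC)
    m=mask_fn(im.astype(int)).astype(np.uint8)
    cs=cv2.findContours(m,cv2.RETR_EXTERNAL,cv2.CHAIN_APPROX_NONE)[0]
    c=max(cs,key=cv2.contourArea).reshape(-1,2).astype(float)
    P=ray(s,(c+.5)/up-.5+[x0,y0],z)[:,:2]
    r=cv2.minAreaRect((P*1000).astype(np.float32))
    (cx,cy),(w,h),a=r
    if w>h: w,h,a=h,w,a+90   # long axis = h ; direction of h
    a=np.deg2rad(a+90); a=(a-np.pi/2+np.pi/2)%np.pi-np.pi/2  # angle of long axis from x
    yaw=(a-np.pi/2+np.pi/2)%np.pi-np.pi/2
    yaw=yaw-np.pi/2 if yaw>0 else yaw+np.pi/2   # yaw of body frame with y = long axis
    return np.array([cx,cy])/1000,(w,h),yaw
stand=lambda i:(i[...,0]>195)&(i[...,1]>150)&(i[...,2]<175)
def blk(i): return (i.min(2)>165)
def grey(i): return (abs(i[...,0]-i[...,2])<35)&(i[...,0]<175)&(i[...,0]>95)
def hold(i): return i[...,0]<115
def handle(i): return i[...,0]<62
def blue(i): return (i[...,2]>i[...,0]+40)
E
python3 - <<'E'
from meas import *
s=snap('top')
print('stand',rect(s,stand,(165,155,305,210),.04))
print('block',rect(s,blk,(85,225,185,285),.04))
print('holder',rect(s,hold,(230,243,270,280),.05))
print('handle',rect(s,handle,(230,243,270,280),.10))
print('tin',rect(s,blue,(310,225,400,295),.055))
for u in(211,234,281): print('barrel',rect(s,grey,(u-9,168,u+9,186),.10))
i=s['image']; print(i[180,180:200].tolist()[:6]); print(i[170:200,211].tolist()); print(i[262,236:262].tolist())
E
```

```text
stand (array([0.65093665, 0.01624005]), (63.01054382324219, 311.89581298828125), np.float64(0.034329981535559995))
block (array([0.46216321, 0.27535297]), (63.040313720703125, 191.19515991210938), np.float64(-0.17270533090136642))
holder (array([ 0.44878098, -0.02442057]), (48.74325942993164, 59.40046691894531), np.float64(-0.2183224840552791))
handle (array([ 0.44841043, -0.02435948]), (20.558191299438477, 31.751985549926758), np.float64(-0.23960247274555702))
tin (array([ 0.45540863, -0.28499817]), (118.40803527832031, 166.16831970214844), np.float64(0.09514597396169067))
barrel (array([0.6462594 , 0.07443732]), (25.05727767944336, 26.851106643676758), np.float64(-1.5194944149452358))
barrel (array([0.64741785, 0.01570631]), (24.272066116333008, 29.395570755004883), np.float64(-1.5578421775802358))
barrel (array([ 0.65046411, -0.1007971 ]), (27.561613082885742, 33.827022552490234), np.float64(-1.564359945497082))
[[230, 196, 141], [231, 196, 142], [221, 183, 132], [208, 169, 118], [178, 140, 95], [163, 130, 86]]
[[159, 104, 64], [162, 106, 67], [178, 125, 81], [202, 157, 114], [196, 165, 135], [157, 144, 137], [137, 129, 132], [130, 123, 127], [135, 121, 117], [159, 127, 100], [173, 133, 98], [128, 108, 92], [113, 108, 107], [127, 121, 124], [108, 104, 103], [81, 77, 77], [78, 74, 76], [82, 76, 77], [78, 72, 74], [96, 83, 71], [156, 125, 91], [217, 179, 127], [230, 193, 138], [233, 199, 145], [233, 197, 142], [224, 185, 132], [175, 141, 97], [142, 109, 72], [147, 108, 69], [168, 113, 73]]
[[150, 96, 60], [106, 67, 43], [83, 50, 35], [79, 48, 32], [80, 48, 36], [72, 43, 30], [61, 37, 26], [45, 37, 37], [38, 37, 38], [39, 37, 39], [37, 36, 37], [41, 42, 42], [39, 38, 38], [31, 30, 35], [31, 31, 32], [33, 30, 30], [35, 34, 35], [31, 30, 35], [31, 32, 34], [43, 33, 25], [72, 41, 31], [81, 49, 34], [78, 46, 34], [79, 47, 33], [82, 50, 37], [108, 65, 42]]
```

Sizes match those given. I'll overlay the nominal barrel tops on both views to see how far they're offset.

Run:
```python
from meas import *
c0=np.array([.6509,.0162]);y=.0343;R=np.array([[np.cos(y),-np.sin(y)],[np.sin(y),np.cos(y)]])
out=np.zeros((600,800,3),np.uint8);r=0
sq=np.array([[-1,-1],[1,-1],[1,1],[-1,1]])*.012
for n,k,hgt in(('top',6,270),('scene',5,320)):
    s=snap(n); im=s['image'][:,:,::-1]
    x0,y0=(170,160) if n=='top' else (222,172)
    w,h=(130,45) if n=='top' else (130,64)
    o=cv2.resize(im[y0:y0+h,x0:x0+w],None,fx=k,fy=k,interpolation=cv2.INTER_CUBIC)
    for b in(.06,0,-.12):
        P=[[*(c0+R@(q+[0,b])),.1] for q in sq]
        p=proj(s,P); p=((p-[x0,y0]+.5)*k).astype(int)
        cv2.polylines(o,[p.reshape(-1,1,2)],True,(0,0,255),1)
    P=[[*(c0+R@np.array(q)),.04] for q in((-.031,-.155),(.031,-.155),(.031,.155),(-.031,.155))]
    p=((proj(s,P)-[x0,y0]+.5)*k).astype(int); cv2.polylines(o,[p.reshape(-1,1,2)],True,(0,255,0),1)
    out[r:r+h*k,:w*k]=o; r+=hgt-0 if n=='top' else 0
cv2.imwrite('pics/c2.png',out)
s=snap('scene')
c=np.array([.4487,-.0244]);
print(proj(s,[[*c,.1],[.46216,.27535,.04]]))
```

```text
[[231.24905061 153.27427096]
 [327.42888525 143.22593798]]
```

View pics/c2.png

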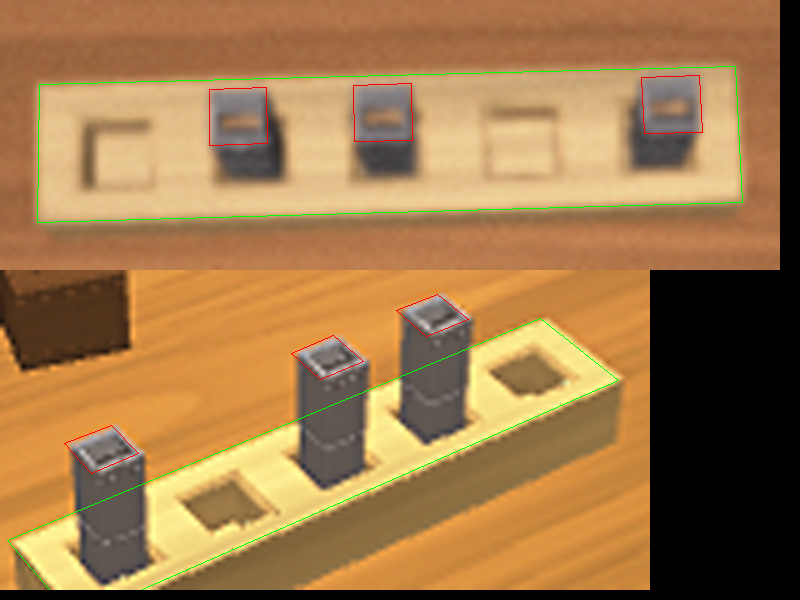

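The overlays agree within about 1 px in the top view. The scene view has a uniform shift of about 1 px, which is within calibration. Next I'll take the feeler.

```bash
cat > mv.py <<'E'
from h import *
from scipy.spatial.transform import Rotation as Rot
B=np.array([.0005,.001])
HOLD=(np.array([.4486,-.0244])+B,-.225)
STAND=(np.array([.6509,.0162])+B,.0343)
BLOCK=(np.array([.4622,.2754])+B,-.1727)
def at(o,x,y): c,s=np.cos(o[1]),np.sin(o[1]); return o[0]+[c*x-s*y,s*x+c*y]
def quat(a):
    y=np.array([np.cos(a),np.sin(a),0]);z=np.array([0,0,-1.]);return Rot.from_matrix(np.c_[np.cross(y,z),y,z]).as_quat()
def go(xy,z,a):
    best=None
    for k in(0,np.pi,-np.pi):
        q=arm.inverse_kinematics([*xy,z],quat(a+k))
        if q is not None:
            d=abs(q[6])+.3*np.abs(np.array(q)-arm.current_joints()).max()
            if best is None or d<best[0]: best=(d,k)
    arm.move_pose([*xy,z],quat(a+best[1]))
def lin(xy,z,v=.15): arm.movel([*xy,z],v=v)
def fz(): return arm.current_wrist_force()[2]
def stat(t=''): print(t,'t%.1f'%arm.current_time(),arm.current_position().round(4),'F',np.round(arm.current_wrist_force(),1),'g%.3f %.0fN'%(arm.current_grip_width(),arm.current_grip_force()))
def press(xy,z0,z1,lim=8,step=.0015):
    f0=fz(); z=z0; tr=[]
    while z>z1+1e-6:
        z=max(z-step,z1); lin(xy,z,.03); f=fz()-f0; tr.append((round(arm.current_position()[2],4),round(f,1)))
        if f>lim: break
    return tr
E
python3 - <<'E'
from mv import *
xy,a=HOLD
go(xy,.20,a); stat('above'); print(arm.current_joints().round(2))
lin(xy,.0593); stat('down')
arm.clamp(40); stat('grip')
lin(xy,.17); stat('up'); snap('scene','s1.png')
E
```

```text
above t2.7 [ 0.4493 -0.0225  0.2   ] F [ 0.2  0.6 -0.4] g0.999 0N
[-0.82 -0.13  0.72  1.93  0.09  1.31 -0.35]
down t3.8 [ 0.4496 -0.0234  0.0599] F [ 0.9 -0.   0. ] g0.997 0N
grip t5.0 [ 0.4491 -0.0234  0.0593] F [ 0.1 -0.1 -0.9] g0.206 40N
up t5.8 [ 0.4486 -0.0235  0.1692] F [-1.   0.4 -1.1] g0.200 40N
```

View pics/s1.png

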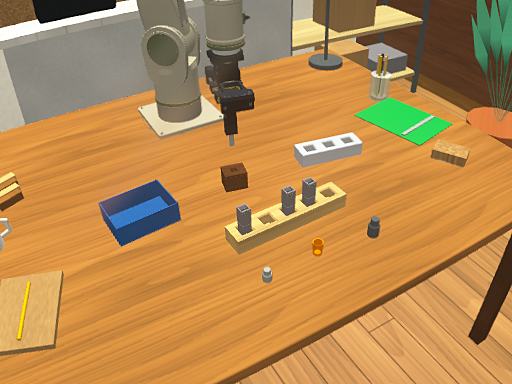

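The feeler is gripped and lifted, with the blade visible at (231,140) and the holder empty. Now I'll test the first barrel.

Run:
```python
from mv import *
a=STAND[1]; xy=at(STAND,0,0)
go(xy,.21,a); lin(xy,.155,.1); arm.wait(.3); stat('pre')
tr=press(xy,.150,.107); print(tr); stat('end')
lin(xy,.17,.1); stat('up')
```

```text
pre t7.8 [0.6516 0.0172 0.1554] F [ 0.2 -0.2 -1.7] g0.208 40N
[(np.float64(0.1482), np.float64(0.9)), (np.float64(0.1469), np.float64(0.8)), (np.float64(0.1454), np.float64(1.6)), (np.float64(0.1439), np.float64(0.9)), (np.float64(0.1424), np.float64(0.8)), (np.float64(0.1409), np.float64(0.6)), (np.float64(0.1394), np.float64(0.7)), (np.float64(0.1379), np.float64(1.0)), (np.float64(0.1364), np.float64(0.6)), (np.float64(0.1349), np.float64(1.0)), (np.float64(0.1334), np.float64(0.9)), (np.float64(0.1319), np.float64(1.0)), (np.float64(0.1304), np.float64(1.3)), (np.float64(0.1288), np.float64(1.4)), (np.float64(0.1274), np.float64(1.3)), (np.float64(0.1259), np.float64(1.1)), (np.float64(0.1244), np.float64(2.0)), (np.float64(0.1229), np.float64(1.5)), (np.float64(0.1214), np.float64(0.6)), (np.float64(0.1199), np.float64(1.1)), (np.float64(0.1184), np.float64(1.0)), (np.float64(0.1169), np.float64(0.3)), (np.float64(0.1154), np.float64(1.1)), (np.float64(0.1139), np.float64(0.6)), (np.float64(0.1124), np.float64(1.0)), (np.float64(0.1109), np.float64(0.6)), (np.float64(0.1094), np.float64(1.3)), (np.float64(0.1093), np.float64(10.3))]
end t14.9 [0.6521 0.017  0.1093] F [-1.1  1.2  8.7] g0.201 40N
up t15.6 [0.6511 0.0174 0.1694] F [-0.1 -0.1 -0.8] g0.203 40N
```

Run:
```python
from mv import *
a=STAND[1]; 
for b in(.06,-.12):
    xy=at(STAND,0,b)
    lin([*arm.current_position()[:2]],.19,.15); go(xy,.19,a); lin(xy,.155,.1); arm.wait(.3); stat('pre')
    tr=press(xy,.150,.107); print([(float(p),float(f)) for p,f in tr[::3]+tr[-2:]]); stat('end')
    lin(xy,.17,.1); stat('up')
p=arm.current_position()
go(HOLD[0],.2,HOLD[1])
o=np.zeros((570,800,3),np.uint8)
t=snap('top')['image'][160:205,170:300,::-1]; o[:270,:780]=cv2.resize(t,None,fx=6,fy=6,interpolation=cv2.INTER_CUBIC)
t=snap('scene')['image'][172:232,222:352,::-1]; o[270:570,:650]=cv2.resize(t,None,fx=5,fy=5,interpolation=cv2.INTER_CUBIC)
cv2.imwrite('pics/c3.png',o)
```

```text
pre t17.1 [0.6496 0.0772 0.1555] F [ 0.   0.1 -0.6] g0.201 40N
[(0.1482, 0.3), (0.1439, 0.2), (0.1394, -0.9), (0.1349, 0.5), (0.1304, 0.6), (0.1272, 8.3), (0.1274, -0.3), (0.1272, 8.3)]
end t21.2 [0.6501 0.0771 0.1272] F [-1.6 -0.7  7.7] g0.205 40N
up t21.8 [0.6492 0.0773 0.1697] F [-0.6  1.5 -0.6] g0.200 40N
pre t23.6 [ 0.6557 -0.1028  0.1555] F [ 0.1 -0.2 -0.6] g0.201 40N
[(0.1482, -0.1), (0.1439, 0.5), (0.1394, 0.1), (0.1349, 0.0), (0.1303, 0.2), (0.1258, -1.4), (0.1213, -0.4), (0.1169, -0.7), (0.1124, -0.6), (0.1093, 9.7), (0.1094, 0.2), (0.1093, 9.7)]
end t30.7 [ 0.6561 -0.103   0.1093] F [-2.1  0.9  9. ] g0.203 40N
up t31.5 [ 0.6553 -0.1025  0.1694] F [-0.4 -0.2 -1.3] g0.206 40N
```

View pics/c3.png

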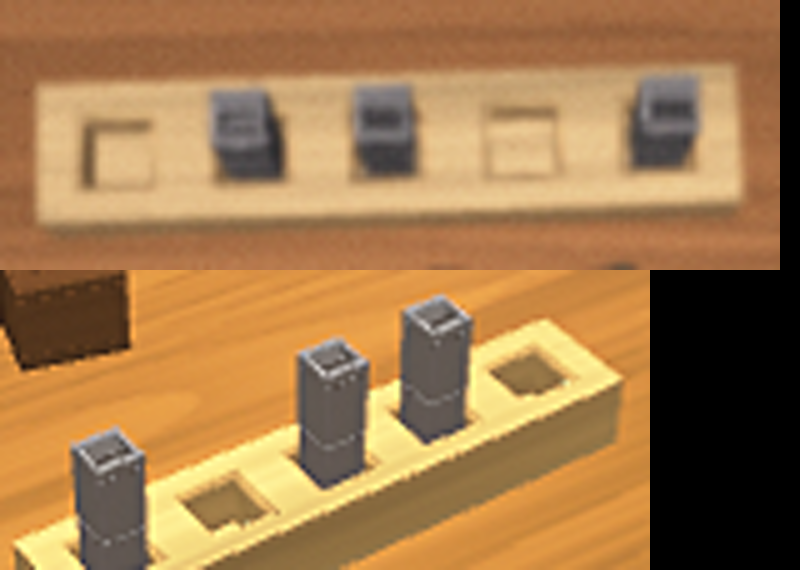

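All three plugs have been pushed down. The barrel at stand y=+60 (241,115) jammed at 18 mm. Those at y=0 (384,112) and y=-120 (672,105) took the blade to the shoulder. Next, return the feeler.

Run:
```python
from mv import *
xy=HOLD[0]; lin(xy,.115,.15); arm.wait(.3); stat('pre')
tr=press(xy,.109,.0580,lim=6,step=.003); print([(float(p),float(f)) for p,f in tr[-4:]]); stat('end')
arm.open(); stat('open'); lin(xy,.2); 
go(at(STAND,0,0),.22,STAND[1])
from meas import rect,hold,handle,blue
s=snap('top')
for n,f,r,z in(('holder',hold,(230,243,270,280),.05),('handle',handle,(230,243,270,280),.10),('tin',blue,(300,205,420,315),.055)): print(n,rect(s,f,r,z))
snap('scene','s2.png')
```

```text
pre t33.8 [ 0.4494 -0.0233  0.1153] F [-0.9  0.2 -0.2] g0.206 40N
[(0.0668, -0.2), (0.0638, -0.2), (0.0608, -0.4), (0.0589, 17.0)]
end t38.3 [ 0.4501 -0.0237  0.0589] F [-3.6 -0.8 16.8] g0.204 40N
open t39.6 [ 0.4491 -0.0234  0.058 ] F [-0.5 -0.7 -0.1] g0.999 0N
holder (array([ 0.44894543, -0.02426445]), (49.87366485595703, 60.38075256347656), np.float64(-0.22498344941573034))
handle (array([ 0.44828455, -0.0244286 ]), (20.63563346862793, 32.991458892822266), np.float64(-0.22016152994603289))
tin (array([ 0.45223596, -0.31669312]), (118.38184356689453, 167.79229736328125), np.float64(0.09655300518936372))
```

View pics/s2.png

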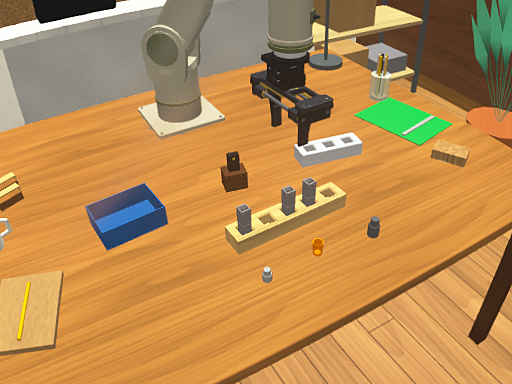

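The feeler is back in its holder, as seen at (233,162). The tin has been knocked about 3 cm, to y=-0.317. Now the good barrels.

Run:
```python
from mv import *
def pick(b):
    xy=at(STAND,0,b); go(xy,.22,STAND[1]); lin(xy,.056); arm.clamp(30); stat('grip'); lin(xy,.17,.15); stat('up')
pick(0)
xy=at(BLOCK,0,.06); lin(arm.current_position()[:2],.2); go(xy,.2,BLOCK[1]); lin(xy,.095); arm.wait(.3); stat('pre')
snap('scene','s3.png')
tr=press(xy,.089,.0545,lim=6,step=.0025); print([(float(p),float(f)) for p,f in tr]); stat('end')
```

```text
grip t44.4 [0.6514 0.0172 0.056 ] F [-0.2 -0.4 -0.3] g0.269 30N
up t45.3 [0.6509 0.0174 0.169 ] F [ 0.5 -0.4 -0.8] g0.274 30N
pre t48.2 [0.4732 0.3358 0.0955] F [-0.2 -0.1 -1.1] g0.272 30N
[(0.0863, 0.0), (0.0839, -0.2), (0.0814, 0.6), (0.0788, 1.0), (0.0763, 0.4), (0.0738, 0.5), (0.0714, 0.2), (0.0688, 0.2), (0.0663, 0.3), (0.0638, 0.5), (0.0613, 0.0), (0.0588, 0.5), (0.0563, 0.1), (0.0557, 11.4)]
end t51.9 [0.4738 0.3357 0.0557] F [-2.1 -1.7 10.5] g0.274 30N
```

View pics/s3.png

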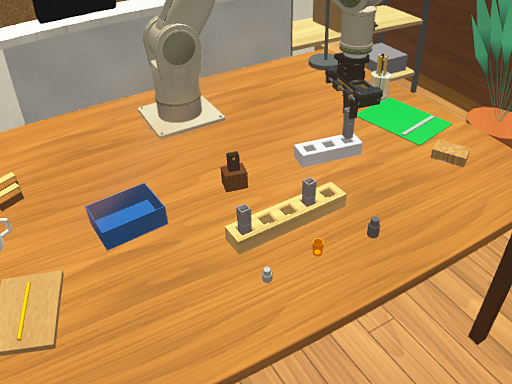

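The barrel was over the bore at (348,138), and it then seated at 0.0557, which is home. Next is the second good barrel, then the jammed one into the freshly measured tin.

Run:
```python
from mv import *
from meas import rect,blue
def pick(b):
    xy=at(STAND,0,b); go(xy,.22,STAND[1]); lin(xy,.056); arm.clamp(30); stat('grip'); lin(xy,.2,.15); stat('up')
arm.open(); lin(arm.current_position()[:2],.22)
pick(-.12)
xy=at(BLOCK,0,-.06); go(xy,.2,BLOCK[1]); lin(xy,.095); arm.wait(.3)
tr=press(xy,.089,.0545,lim=6,step=.0025); print([(float(p),float(f)) for p,f in tr[::2]+tr[-1:]]); stat('end')
if tr[-1][0]>.058: raise SystemExit('not home')
arm.open(); lin(xy,.22)
pick(.06)
c,wh,yaw=rect(snap('top'),blue,(300,205,420,315),.055); print('tin',c,wh,yaw)
ay=yaw+np.pi/2; go(c,.22,ay); 
c2,wh,yaw=rect(snap('scene'),blue,(60,160,200,260),.055); print('tin scene',c2,wh)
stat('over'); snap('scene','s4.png')
```

```text
grip t58.4 [ 0.6555 -0.1027  0.056 ] F [ 0.1 -0.5 -1.7] g0.271 30N
up t59.5 [ 0.6551 -0.1024  0.1989] F [-0.3  0.  -0.5] g0.274 30N
[(0.0863, 1.7), (0.0814, 1.2), (0.0764, 2.0), (0.0713, 1.5), (0.0664, 1.7), (0.0613, 1.5), (0.0564, 1.2), (0.0555, 14.1)]
end t65.8 [0.4535 0.2174 0.0555] F [-0.6 -1.6 11.9] g0.272 30N
grip t71.5 [0.6493 0.0772 0.056 ] F [ 0.5 -0.7 -1.1] g0.275 30N
up t72.6 [0.6489 0.0773 0.199 ] F [ 0.  -0.4 -0.6] g0.276 30N
tin [ 0.45220914 -0.31669592] (118.43568420410156, 168.00811767578125) 0.09655300518936372
tin scene [ 0.48517792 -0.32190622] (169.47796630859375, 179.48179626464844)
over t74.3 [ 0.4532 -0.3157  0.2199] F [-0.4 -0.2 -0.1] g0.272 30N
```

View pics/s4.png

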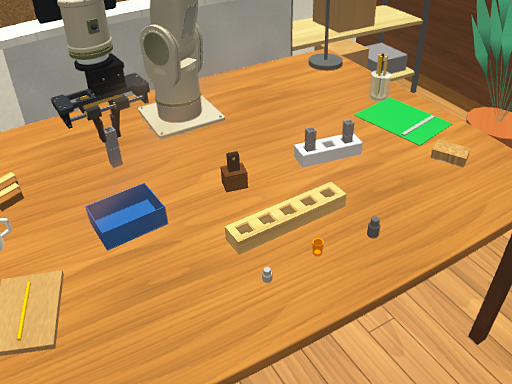

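Both good barrels stand in the block at (311,140) and (348,130), and the third is over the tin. I'll lower it in.

Run:
```python
from mv import *
from meas import rect,hold,handle
xy=arm.current_position()[:2]
lin(xy,.09); tr=press(xy,.085,.048,lim=3,step=.003); stat('down')
arm.open(); lin(xy,.25,.1); go([.45,.05],.3,0); arm.wait(.5)
stat('end'); 
a=snap('scene')['image'][90:270,70:390,::-1]
b=snap('top')['image'][160:300,80:400,::-1]
o=np.vstack([a,b]); cv2.imwrite('pics/s5.png',cv2.resize(o,None,fx=1.87,fy=1.87,interpolation=cv2.INTER_CUBIC)[:600])
```

```text
down t78.8 [ 0.4533 -0.3161  0.0488] F [-2.4  2.2 10.5] g0.273 30N
end t84.1 [0.45   0.0499 0.3   ] F [-0.7 -0.5 -0. ] g0.999 0N
```

View pics/s5.png

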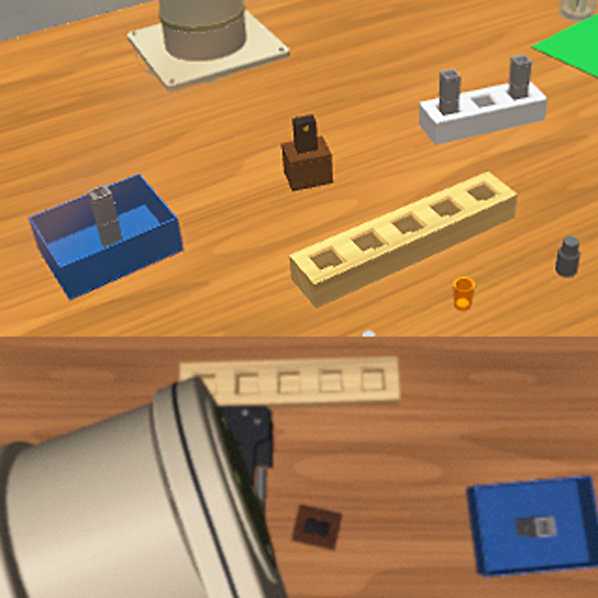

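The jammed barrel stands in the tin at (105,215), the good barrels are upright in the block at (450,92) and (519,78), and the feeler is in its holder at (305,135). Handing in.

```bash
python3 -c "
from h import *
print(arm.sign_off())"
```

```text
the job is handed in; nothing more can be done
None
```

The job is handed in: the three barrels present were tested in the stand, the two good ones are fully home in the block, the jammed one is standing in the tin, and the feeler is back in its holder; the judge's verdict was not shown.

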